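Take the tab-locked lint filter out of its pump housing

ROBOT

A 6-joint arm with a two-finger parallel gripper is mounted at the origin on the work surface. World frame = base frame: x ahead of the robot, y to its left, z up, the work surface at z = 0. Lengths are in mm, angles in rad, forces in N, time in s.
With the tool pointing down it reaches from about 325 to 1000 mm from the base axis. Payload 5.1 kg.
Tool frame: the origin (TCP) lies on the centre line of the jaws, within the pads' length; the fingertips stand 17 mm ahead of it and the grasp point (between the pads) lies 2 mm behind it; z points along the fingers, y is the line along which they close (so a half turn about z gives the same grasp; the last joint's range is limited). The gripper opens to 85 mm and grips with 20 to 120 N. Pads are 22 mm wide; open, the fingers measure 114 mm over their backs; the gripper's body (76 mm by 85 mm) begins 54 mm behind the grasp point. The pads swing forward as they close: fully open they stand 13 mm farther back than shut.
Start: joints at [-0.083, 0.124, 1.65, -0, 1.367, -0.083], TCP at [649.988, -0.028, 248.322] pointing down, gripper open.
Joint ranges: [-2.61, 2.61], [-1.02, 2.33], [0.03, 2.71], [-1.35, 4.49], [0.32, 2.68], [-2.91, 2.91]. Speed limits (rad/s): [2.57, 2.57, 3.14, 3.14, 3.14, 3.14].

INTERFACE

Orientations are given as [roll, pitch, yaw] about the fixed x, y, z axes, in that order (R = Rz(yaw) Ry(pitch) Rx(roll)).
In Python, from cell import manip gives the robot as it stands. Calls block until the motion is done:
- manip.move_ptp(position, orientation): joint-space move of the TCP to a pose.
- manip.servo_line(position, attitude=None, v=150, stop_force=None): straight line of the TCP; attitude=None keeps the orientation; v is the mean speed in mm/s. With stop_force (N) it stops when the force on the tool has changed by that much, and returns True; else False.
- manip.move_joints(angles): joint-space move.
- manip.grip(opening, newtons=None): opening from 0.0 (shut) to 1.0 (fully open); newtons is the grip in N (None keeps the last); returns when the fingers have stopped.
- manip.wait(seconds).
- manip.solve_ik(position, orientation): joint angles nearest the present ones, or None.
- manip.get_image(name): name is "scene" or "side" or "wrist"; returns a dict with "img" (384x512x3 uint8, red, green, blue), "fx", "fy", "cx", "cy" (pixels), "eye" and "rotation" of the camera in the world. Camera axes: x right, y up, looking along -z (the intrinsics and any distortion apply to the point x, -y, -z); pixel columns grow to the right and rows downward; lengths in mm; the calibration is good to about 2 mm. A picture is of the moment at which its call begins. There is no depth.
A pose or a line that the arm cannot do raises manip.IKError and nothing moves.
- manip.close_job(): hands the job in; it is judged then, once.
Readings, each from a call of its own:
- manip.current_time(): time.
- manip.current_joints(): joint angles.
- manip.current_qd(): joint speeds.
- manip.current_tau(): joint torques, N m.
- manip.current_tool_pos(): TCP position.
- manip.current_eef_rot(): TCP orientation.
- manip.current_wrist_force(): force on the tool from outside, world axes, zero at the start.
- manip.current_ft_torque(): the same for the moment, N m.
- manip.current_finger_gap(): opening from 0.0 (shut) to 1.0 (fully open).
- manip.current_finger_force(): force on a finger pad.
Only numpy, scipy, OpenCV 4.12 (cv2) and the standard library are available. Lean on these libraries where they do the work, as an engineer would, in place of code of your own. Each camera call takes 0.05 s, during which the arm holds its last target. There are 200 camera calls.

TASK

Take the lint filter out of the pump housing: gently squeeze its two tabs together, keep them squeezed while you turn the filter anticlockwise (seen from above) until you feel it come up against its stop, then lift it straight out. Stand it upright in the steel drip tray and let go. Do not force anything: no hard squeezing, wrenching, tugging or dropping, and leave the other things on the table where they are.

Things in the scene. Friction and masses are not known exactly. Their poses are not given: they have to be found in the camera images.
- housing: grey pump housing fixed to the table: foot slab 120 x 110 mm, 20 mm high, with a round neck 78 mm across rising to 85 mm. A pipe stub (28 mm across, axis 48 mm up) points along its +x to 71 mm from the axis. Origin: on the neck's axis at table height, z up. Two pairs of blocks on the rim, on its +y and -y sides, form latch notches; their tops are 93 mm above the table.
- neck_rim (a point): centre of the neck's rim, 85 mm above the table; the bore is 50 mm wide. The filter fits with 1.5 mm sideways play. All forces of filter on housing together must stay below 60 N (about 0.6 N m of turning against stop or latch, or 60 N of pull). Its foot must rise 50 mm to clear the rim.
- filter: white plastic filter (0.11 to 0.17 kg), 92 mm tall, seated in the neck. Origin: centre of its strainer's underside, 37 mm above the table while seated; z up. Strainer 30 mm across; collar 47; flange 54 mm across, resting on the rim at height 48 mm; boss 36 mm across from 54 to 80 mm. Locked, its axes lie along the housing's. Hard contact with the tray (40 N) breaks it.
- tab_grip (a point): on the filter's axis, 78 mm above its origin, midway between two upright flat tabs on its +y and -y sides: each 22 mm wide (along x), 4 mm thick, from 56 to 92 mm above the origin. Outer faces 60 mm apart when free, 48 mm when fully squeezed. Squeeze here along the filter's y, with less than 75 N a finger; keep the fingertips higher than 60 mm above the filter's origin.
- tab_a (a joint): how far the tab on the filter's +y side is squeezed in: 0 free to 0.006 m fully in; spring, 3 N to start, 8 N fully in. Below each tab a tooth reaches out to 34 mm from the axis, 50 to 57 mm above the origin, into a rim notch. It is free of the notch only when the tab is in by 4.5 mm or more; unsqueezed, the filter turns about 2 degrees and jams.
- tab_b (a joint): the same for the tab on the filter's -y side
- lugs (a point): on the filter's axis, 32 mm above its origin, between two lugs 6.5 mm high (43 mm over both, along x), hidden in the neck. Squeezed, the filter turns anticlockwise from above, with under 0.2 N m, to a hard stop that differs from unit to unit: 30 to 85 degrees from locked. Ledges hold the lugs down until the last 4 degrees or so before the stop; till then it rises only 1.5 mm.
- tray: shallow open steel tray fixed to the table, 150 mm (x) by 200 mm (y), 22 mm high, walls and floor 4 mm thick. Origin: centre of its underside on the table. It lies on the other side of the robot's midline from the housing. One corner holds a small steel ring.
- hose_clip: flat steel ring 42 mm across, 9 mm high, lying in a corner of the tray; to be left alone
- brush: scrubbing brush, 160 mm long, lying on the table between housing and tray; to be left alone
- spare_lid: plain round white lid without tabs, 48 mm across, 14 mm high, lying on the table; to be left alone
- soap_bottle: closed bottle 72 mm across, 200 mm tall; to be left alone
- coin_jar: closed jar 80 mm across, 100 mm tall; to be left alone
- mug: ceramic mug 80 mm across, 90 mm tall; to be left alone
- screwdriver: screwdriver, 200 mm long, lying; to be left alone
- tin: tin can 66 mm across, 85 mm tall; to be left alone
Things that resemble listed ones, but are neither listed nor needed, are in the scene too. What is shaped like the filter but blue or purple is not meant.

How it is judged:
By the outcome, as a careful person would: the job done as asked, in the order asked, and still so for the second after the job is handed in, with the robot touching nothing.
It also fails if it takes over 70 s, if anything falls off the work surface, if the arm or the gripper's body presses on something with over 40 N, if the wrist force passes 120 N, or if a joint passes its speed limit or range.

## Working session

There is one attempt and no reset: what is moved stays moved. The work goes in short steps, each a Python script; the robot and the scene stay as the last script left them, time stands still between calls to the robot, and variables do not carry over. Pictures are saved under pics/ and viewed, at most 13 in all, crops included, and the job is handed in when it is done.

```bash
mkdir -p pics; ls; python3 - <<'E'
from cell import manip
import cv2,numpy as np
for n in ["scene","side"]:
    d=manip.get_image(n); cv2.imwrite(f"pics/{n}0.png",d["img"][:,:,::-1])
    print(n,{k:(np.round(v,3).tolist() if k!="img" else 0) for k,v in d.items()})
print(manip.current_time(),manip.current_eef_rot(),manip.current_tool_pos())
E
```

```text
pics
scene {'img': 0, 'fx': 352.603, 'fy': 352.603, 'cx': 253.321, 'cy': 189.289, 'eye': [1117.935, -370.025, 984.602], 'rotation': [0.647, 0.008, 0.985]}
side {'img': 0, 'fx': 408.696, 'fy': 408.696, 'cx': 253.243, 'cy': 190.184, 'eye': [335.128, 655.541, 872.474], 'rotation': [0.731, -0.006, -2.807]}
0.1 [-3.13966187e+00 -1.80678503e-04  1.57084662e+00] [6.49471723e+02 5.14728729e-02 2.47139597e+02]
```

View pics/scene0.png

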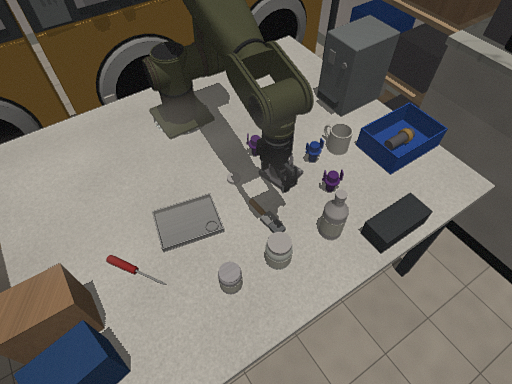

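View pics/side0.png

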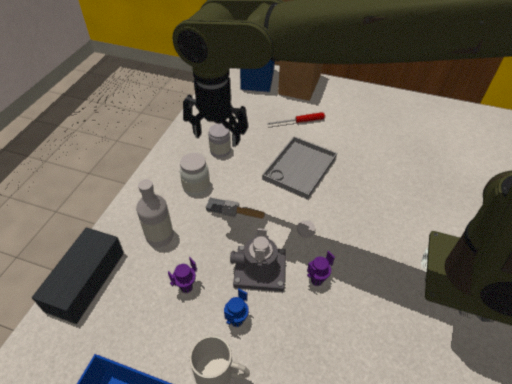

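Side view: white filter in the housing at about (262,247). Lookalikes are purple (320,270), purple (184,277), blue (236,310) and the plain white lid (306,228). The one with tabs in the grey neck is the target. Tray is at (300,166) with the ring at (277,175). In the scene view the housing is behind the gripper.

```bash
cat > h.py <<'E'
from cell import manip
import cv2,numpy as np
from scipy.spatial.transform import Rotation as Ro
def cam(n,f=None):
    d=manip.get_image(n)
    if f: cv2.imwrite("pics/"+f,d["img"][:,:,::-1])
    return d
def ray(d,p):
    R=Ro.from_euler('xyz',d["rotation"]).as_matrix()
    v=R@np.array([(p[0]-d["cx"])/d["fx"],-(p[1]-d["cy"])/d["fy"],-1.]); return np.array(d["eye"]),v
def onz(d,p,z):
    e,v=ray(d,p); return e+v*(z-e[2])/v[2]
def proj(d,P):
    R=Ro.from_euler('xyz',d["rotation"]).as_matrix()
    q=R.T@(np.array(P,float)-d["eye"]); return np.array([d["cx"]+d["fx"]*q[0]/-q[2],d["cy"]-d["fy"]*q[1]/-q[2]])
E
python3 - <<'E'
from h import *
d=cam("side")
for n,p,z in [("filt",(262,243),115),("foot1",(233,284),20),("foot2",(285,289),20),("foot3",(286,245),20),("ring",(277,175),13),("trayL",(264,173),22),("trayB",(306,195),22),("trayR",(336,158),22),("trayT",(297,139),22),("purp",(320,262),60),("lid",(306,228),14),("brushL",(207,207),20),("brushR",(265,214),20)]: print(n,onz(d,p,z).round(0))
s=cam("scene"); 
for p,z in [((266,138),0),((154,209),22),((214,196),22),((222,235),22),((165,248),22)]: print(onz(s,p,z).round(0))
im=cv2.resize(d["img"][215:310,170:350],None,fx=4,fy=4,interpolation=cv2.INTER_CUBIC);cv2.imwrite("pics/crop.png",im[:,:,::-1])
E
```

```text
filt [484. 155. 115.]
foot1 [530. 224.  20.]
foot2 [412. 196.  20.]
foot3 [444.  78.  20.]
ring [ 538. -154.   13.]
trayL [ 574. -141.   22.]
trayB [438. -99.  22.]
trayR [ 389. -273.   22.]
trayT [ 523. -318.   22.]
purp [352. 124.  60.]
lid [410.   6.  14.]
brushL [680.  31.  20.]
brushR [524.   2.  20.]
[311. 215.   0.]
[ 393. -291.   22.]
[ 457. -101.   22.]
[ 602. -155.   22.]
[ 544. -322.   22.]
```

View pics/crop.png

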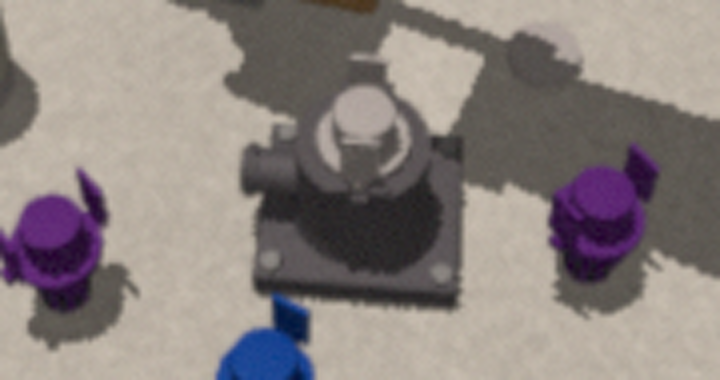

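The target is confirmed: white filter with tabs in the neck, crop (365,120), housing yaw about 13°. Going above it for a close look.

```bash
python3 - <<'E'
from h import *
manip.move_ptp([485,153,270],[np.pi,0,0.235])
d=cam("wrist","w1.png"); np.save("w1.npy",d,allow_pickle=True)
s=cam("scene","s1.png")
print(manip.current_joints(),manip.current_tool_pos(),manip.current_time(),d["eye"],d["rotation"],d["fx"])
print(proj(d,[485,153,115]),proj(s,[485,153,115]))
c=s["img"][140:240,210:340]; a=d["img"]
b=np.zeros((384,800,3),np.uint8); b[:,:512]=a; c=cv2.resize(c,(288,222)); b[:222,512:]=c
cv2.imwrite("pics/both1.png",b[:,:,::-1])
E
```

```text
[ 1.99372525e-01 -2.07092349e-01  1.93445974e+00 -6.47071489e-05
  1.41430891e+00  1.53543155e+00] [485.31221767 152.72702372 269.95018377] 1.7417 [567.93868519 173.5683639  395.86854404] [-3.30655425e-01 -5.51272228e-05 -1.33679197e+00] 295.5733545346591
[259.10853641 180.81961115] [281.1099562  151.24104441]
```

View pics/both1.png

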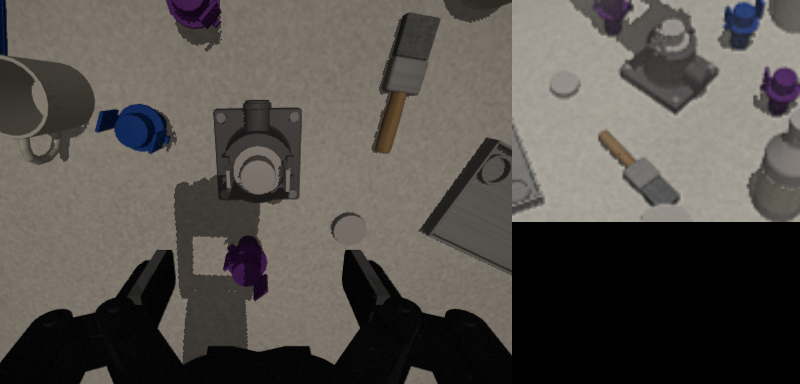

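Wrist view: boss top at about (259,175), tabs at (228,182) and (290,180), pipe stub up at (258,110), so the alignment is nearly right. Now I measure the boss, tabs and foot.

```bash
python3 - <<'E'
from h import *
d=np.load("w1.npy",allow_pickle=True).item()
im=d["img"]; x0,y0=205,95
c=im[y0:215,x0:315]
g=c.mean(2)
cv2.imwrite("pics/c2.png",cv2.resize(c,None,fx=5,fy=5,interpolation=cv2.INTER_NEAREST)[:,:,::-1])
gg=cv2.cvtColor(im,cv2.COLOR_RGB2GRAY)
# foot: dark region
m=(gg<95).astype(np.uint8); m[:95]=0;m[203:]=0;m[:,:205]=0;m[:,315:]=0
for p,z in [((215,109),20),((300,108),20)]: print(onz(d,p,z).round(1))
for y in (150,156,162,168,174,180,186,192): print(y,gg[y,218:302:2].tolist())
E
```

```text
[533.9 220.1  20. ]
[559.3 119.   20. ]
150 [58, 59, 57, 58, 29, 57, 59, 57, 59, 58, 59, 57, 39, 95, 116, 117, 115, 117, 115, 116, 116, 115, 116, 116, 116, 116, 115, 75, 60, 60, 60, 59, 59, 58, 58, 55, 40, 61, 61, 61, 61, 76]
156 [58, 57, 26, 27, 31, 34, 58, 56, 56, 57, 107, 116, 115, 114, 115, 115, 101, 73, 50, 51, 53, 53, 55, 71, 110, 115, 116, 115, 116, 115, 91, 59, 59, 58, 24, 36, 38, 36, 49, 60, 60, 75]
162 [58, 57, 57, 56, 58, 53, 54, 54, 68, 113, 113, 114, 113, 48, 48, 59, 102, 117, 118, 117, 118, 119, 118, 119, 81, 56, 53, 110, 114, 114, 115, 110, 26, 53, 53, 57, 58, 57, 60, 59, 57, 86]
168 [55, 57, 55, 55, 51, 52, 54, 49, 114, 114, 114, 54, 51, 113, 114, 115, 115, 116, 115, 115, 115, 118, 116, 116, 116, 116, 116, 97, 73, 114, 53, 53, 48, 40, 54, 64, 82, 58, 57, 57, 55, 101]
174 [50, 51, 51, 51, 98, 113, 41, 45, 114, 113, 107, 61, 113, 113, 113, 113, 113, 113, 114, 114, 115, 114, 114, 115, 114, 114, 115, 115, 109, 113, 97, 54, 49, 42, 103, 114, 68, 41, 57, 59, 54, 121]
180 [25, 24, 36, 56, 67, 114, 61, 47, 53, 113, 112, 105, 112, 112, 113, 112, 113, 113, 114, 114, 112, 114, 113, 113, 113, 113, 112, 114, 110, 114, 106, 47, 31, 41, 103, 112, 56, 57, 57, 57, 52, 124]
186 [25, 26, 25, 25, 51, 113, 91, 33, 25, 27, 28, 51, 60, 109, 111, 111, 112, 111, 111, 111, 111, 111, 112, 112, 112, 112, 113, 109, 113, 103, 56, 57, 56, 46, 106, 112, 57, 55, 55, 57, 51, 125]
192 [31, 28, 41, 42, 43, 50, 33, 26, 25, 25, 26, 27, 25, 25, 26, 47, 86, 101, 110, 111, 111, 111, 110, 100, 97, 56, 32, 51, 26, 25, 26, 25, 26, 24, 23, 42, 88, 88, 87, 82, 54, 124]
```

View pics/c2.png

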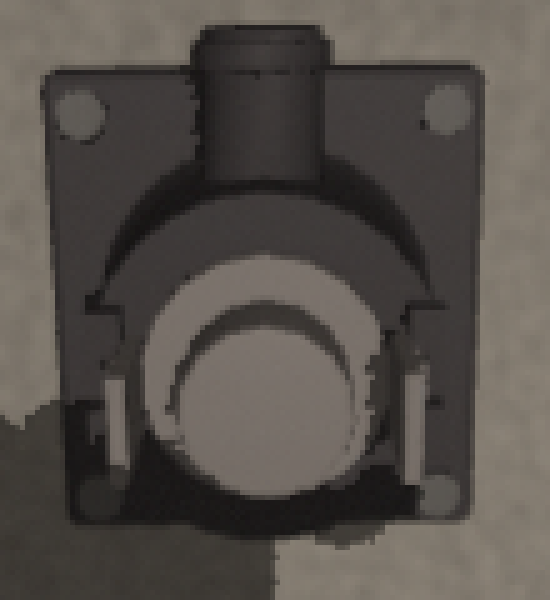

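```bash
python3 - <<'E'
from h import *
d=np.load("w1.npy",allow_pickle=True).item()
P=lambda u,v,z: onz(d,(205+u/5-.4,95+v/5-.4),z)
def yaw(a,b):
    v=(a-b)[:2]; return np.degrees(np.arctan2(-v[0],v[1])),np.hypot(*v)
f=[P(44,69,20),P(484,66,20),P(470,520,20),P(70,523,20)]
print(np.round(f,1), np.mean(f,0), yaw(f[0],f[1]),yaw(f[3],f[2]))
v=(f[0]-f[3])[:2]; print(np.degrees(np.arctan2(v[1],v[0])),np.hypot(*v))
print("boss",P(266,411,117)); L,Rr=P(116,374,129),P(415,371,129); print("tabs",L,Rr,(L+Rr)/2,yaw(L,Rr)); print("R far",P(415,485,129))
E
```

```text
[[534.2 222.2  20. ]
 [559.9 117.4  20. ]
 [444.9  88.1  20. ]
 [418.9 193.5  20. ]] [489.45136922 155.26982796  20.        ] (np.float64(13.783925090963802), np.float64(107.89750879476357)) (np.float64(13.864670906607266), np.float64(108.52465059325006))
13.98120184184169 118.84096837968445
boss [489.29914458 155.35373389 117.        ]
tabs [493.17661627 184.96177879 129.        ] [506.64012578 130.95920461 129.        ] [499.90837102 157.9604917  129.        ] (np.float64(13.99915648266939), np.float64(55.6555846838222))
R far [484.9837048  125.05572393 129.        ]
```

Axis at (489.4,155.3), yaw 0.2425. The foot size and the boss agree on this. Descending and squeezing.

```bash
python3 - <<'E'
from h import *
o=[np.pi,0,0.2425]
manip.servo_line([489.4,155.3,180],o,v=120)
print(manip.servo_line([489.4,155.3,121],o,v=60,stop_force=8), manip.current_tool_pos(),manip.current_wrist_force())
f0=manip.current_wrist_force()
manip.grip(0.0,25)
manip.wait(.3)
print(manip.current_finger_gap(),manip.current_finger_force(),manip.current_wrist_force()-f0,manip.current_ft_torque(),manip.current_time())
d=cam("wrist","w2.png");s=cam("side")
b=np.zeros((384,800,3),np.uint8); b[:,:512]=d["img"]; b[:288,512:]=cv2.resize(s["img"][190:320,195:325],(288,288)); cv2.imwrite("pics/both2.png",b[:,:,::-1])
E
```

```text
False [489.83349082 155.38881805 121.57849302] [-0.50688935  1.34276826 -0.06273098]
0.5253693631092455 26.60942852497101 [-2.15257278 -2.4791709   7.63070311] [-0.14174792  0.30244011  0.0327977 ] 4.5417
```

View pics/both2.png

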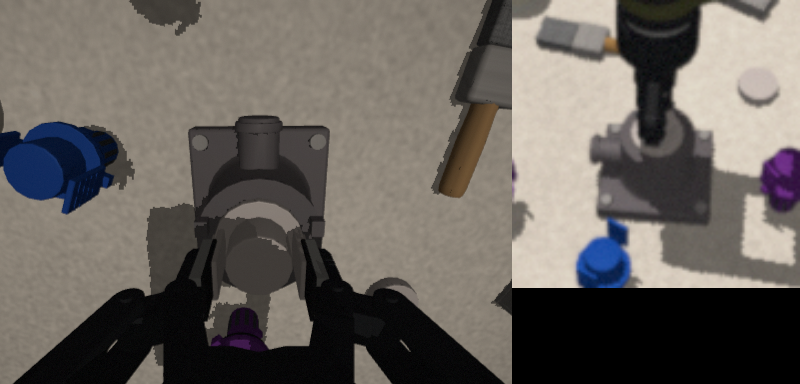

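The grip holds both tabs at wrist pixels (213,250) and (300,250), and the forces are low. Turning in small steps and watching the moment.

```bash
python3 - <<'E'
from h import *
y=0.2425; p=np.array([489.4,155.3,121.3]); t0=manip.current_ft_torque()[2]
print("t0",t0)
for i in range(62):
    st=2.0 if i<12 else 1.5
    y+=np.radians(st)
    manip.servo_line(p,[np.pi,0,y],v=30)
    T=manip.current_ft_torque();F=manip.current_wrist_force()
    print(round(np.degrees(y-.2425),1),round(np.degrees(manip.current_eef_rot()[2]-.2425),2),round(T[2],3),F.round(1),round(manip.current_finger_gap(),3),round(manip.current_time(),2))
    if abs(T[2]-t0)>0.26 or np.hypot(F[0],F[1])>20: break
E
```

```text
t0 -0.00560498049013225
2.0 1.99 0.03 [-1.4  0.2  6.5] 0.521 4.89
4.0 3.99 0.034 [ 0.4 -0.4  5.8] 0.521 5.14
6.0 5.99 0.025 [ 0.  -0.3  6. ] 0.52 5.39
8.0 7.99 0.002 [-0.1 -0.5  5.3] 0.521 5.64
10.0 9.99 0.103 [-1.   0.4  5.6] 0.52 5.89
12.0 11.99 0.064 [ 0.3 -0.1  5.8] 0.518 6.14
14.0 13.99 0.02 [-0.1  0.6  6. ] 0.522 6.39
16.0 15.99 0.019 [0.5 0.4 5.6] 0.514 6.64
18.0 17.99 -0.018 [-0.4  0.1  5.7] 0.519 6.89
20.0 19.99 0.036 [0.  0.7 6. ] 0.521 7.14
22.0 21.99 0.017 [-0.5 -0.2  6.6] 0.518 7.39
24.0 23.99 -0.003 [-0.5  0.7  6.2] 0.516 7.64
25.5 25.49 -0.015 [-0.7  0.3  6.3] 0.522 7.89
27.0 26.98 -0.053 [-1.   0.3  5.7] 0.526 8.14
28.5 28.48 -0.003 [-0.7 -0.1  6.1] 0.522 8.39
30.0 29.98 0.01 [ 0.6 -0.4  6.4] 0.521 8.64
31.5 31.48 0.012 [-0.9 -0.2  6.4] 0.517 8.89
33.0 32.98 0.003 [-1.2  0.4  6.4] 0.522 9.14
34.5 34.48 -0.029 [-0.8  0.4  6.7] 0.52 9.39
36.0 35.98 -0.065 [-1.4  0.7  6.5] 0.519 9.64
37.5 37.48 -0.051 [-1.9 -0.5  7.3] 0.519 9.89
39.0 38.98 -0.083 [-1.9  0.1  7.8] 0.521 10.14
40.5 40.48 -0.038 [-1.9 -0.6  7.8] 0.521 10.39
42.0 41.97 -0.116 [-1.5 -0.4  7.7] 0.516 10.64
43.5 43.46 -0.129 [-2.8 -0.   7.6] 0.521 10.89
45.0 44.94 -0.233 [-3.7  0.4  9.1] 0.521 11.14
46.5 46.43 -0.221 [-5.4  2.   9.8] 0.521 11.39
48.0 47.91 -0.307 [-6.6  1.6 11.1] 0.525 11.64
```

```bash
python3 - <<'E'
from h import *
d=cam("wrist");print(manip.current_ft_torque(),manip.current_wrist_force())
c=cv2.resize(d["img"][110:310,150:370],None,fx=2.7,fy=2.7,interpolation=cv2.INTER_CUBIC)
c=np.clip(c.astype(float)*1.7,0,255).astype(np.uint8)
cv2.imwrite("pics/w3.png",c[:,:,::-1])
E
```

```text
[ 0.27396743  1.21412967 -0.32667023] [-7.11108371  0.83391676 10.12378144]
```

View pics/w3.png

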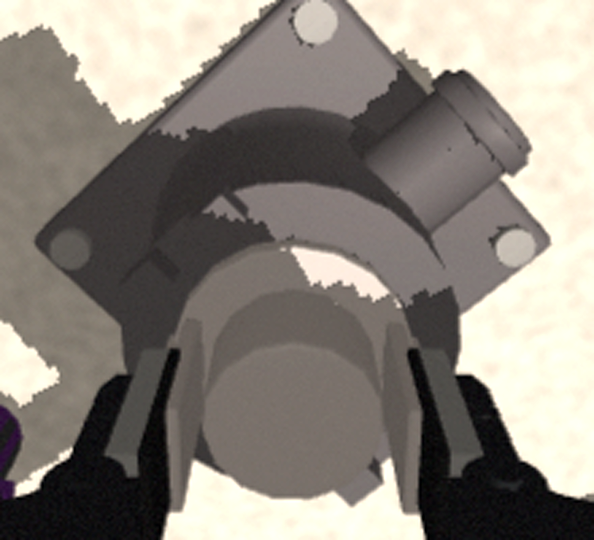

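The filter turned with the jaws and the stub is now at (490,110). The moment climbs steadily past 0.3 N m, above what free turning takes, so it is at the stop. I ease off the wind-up slightly and try a gentle lift.

```bash
python3 - <<'E'
from h import *
y=0.2425+np.radians(45.5); o=[np.pi,0,y]
st=lambda: print(manip.current_tool_pos().round(2),manip.current_wrist_force().round(1),manip.current_ft_torque().round(3),round(manip.current_finger_gap(),3),round(manip.current_time(),2))
manip.servo_line([489.4,155.3,121.3],o,v=30); st()
for z in (122.3,123.3,124.3,125.3,126.3,127.3):
    h=manip.servo_line([489.4,155.3,z],o,v=20,stop_force=20); st()
    if h: print("hit");break
E
```

```text
[489.41 155.96 123.16] [-3.8  1.2  9.6] [ 0.237  0.975 -0.087] 0.523 11.94
[489.29 155.91 123.22] [-4.   1.5  7.2] [ 0.373  0.743 -0.028] 0.52 12.19
[489.08 155.72 123.26] [-3.6  2.7  2.9] [ 0.586  0.535 -0.013] 0.522 12.44
[488.86 155.29 123.56] [-1.5  3.1 -1.1] [ 0.626  0.463 -0.084] 0.519 12.69
[488.75 155.11 124.51] [-2.5  2.3 -3.5] [0.514 0.512 0.006] 0.518 12.94
[488.85 155.14 125.84] [-3.4  2.1 -4. ] [ 0.409  0.639 -0.081] 0.522 13.19
[489.   155.25 127.14] [-4.8  2.4 -4.2] [ 0.37   0.835 -0.12 ] 0.521 13.44
```

It is rising freely: nearly 4 mm at 4 N. Lifting on, straight up.

```bash
python3 - <<'E'
from h import *
y=0.2425+np.radians(45.5); o=[np.pi,0,y]
st=lambda: print(manip.current_tool_pos().round(2),manip.current_wrist_force().round(1),manip.current_ft_torque().round(3),round(manip.current_finger_gap(),3),round(manip.current_time(),2))
for z in (135,145,160,180,200,240):
    h=manip.servo_line([489.0,155.5,z],o,v=30,stop_force=12); st()
    if h: print("hit");break
d=cam("wrist");s=cam("side"); e=cam("scene")
b=np.zeros((384,800,3),np.uint8); b[:,:512]=d["img"]; b[:192,512:]=s["img"][130:322:1,130:418][:192]; b[192:,512:]=cv2.resize(e["img"][110:260,150:375],(288,192)); cv2.imwrite("pics/both4.png",b[:,:,::-1])
E
```

```text
[490.66 155.42 136.68] [ 0.8 -1.1 -1.5] [-0.014  0.033 -0.024] 0.518 13.85
[489.19 155.52 145.3 ] [-0.1 -0.1 -1.6] [ 0.024 -0.037 -0.056] 0.518 14.33
[489.02 155.51 160.1 ] [ 0.5  0.1 -1.7] [-0.008 -0.02  -0.008] 0.515 14.98
[488.89 155.48 179.86] [ 0.5 -0.6 -1.5] [ 0.028 -0.027  0.031] 0.517 15.8
[488.9  155.47 199.87] [-1.  -0.7 -1.8] [-0.025 -0.026  0.038] 0.517 16.62
[488.87 155.45 239.68] [-0.1  0.2 -1.3] [-0.047 -0.047 -0.025] 0.518 18.1
```

View pics/both4.png

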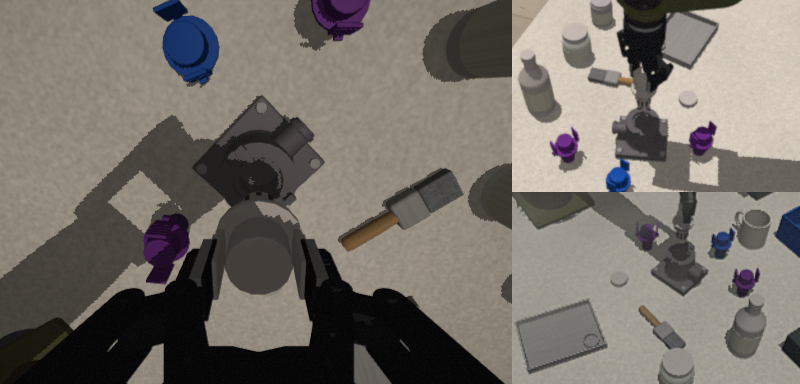

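The filter is out and weighs about 1.5 N, and the bore at (260,178) is empty. Carrying it over the tray for a close look.

```bash
python3 - <<'E'
from h import *
y=0.2425+np.radians(45.5); o=[np.pi,0,y]
manip.servo_line([489,-208,240],o,v=130)
d=cam("wrist");e=cam("scene"); s=cam("side"); np.save("w5.npy",[d,e,s],allow_pickle=True)
print(manip.current_tool_pos(),manip.current_wrist_force(),manip.current_finger_gap(),manip.current_time())
b=np.zeros((576,800,3),np.uint8); b[:384,:512]=d["img"]; b[:288,512:]=cv2.resize(s["img"][60:220,220:380],(288,288)); b[288:,512:]=cv2.resize(e["img"][130:274,120:264],(288,288)); cv2.imwrite("pics/both5.png",b[:,:,::-1])
T=[490,-212]
print(proj(s,[489,-208,154]),proj(e,[489,-208,154]),proj(s,[*T,4]),proj(e,[*T,4]))
E
```

```text
[ 488.99621039 -207.80773064  239.99787512] [-0.67699091 -0.47618887 -1.88340392] 0.5187170553101444 21.35
[302.56361409 129.91323219] [183.23583856 193.36892373] [297.8004503  167.84584642] [189.94407625 221.37080875]
```

View pics/both5.png

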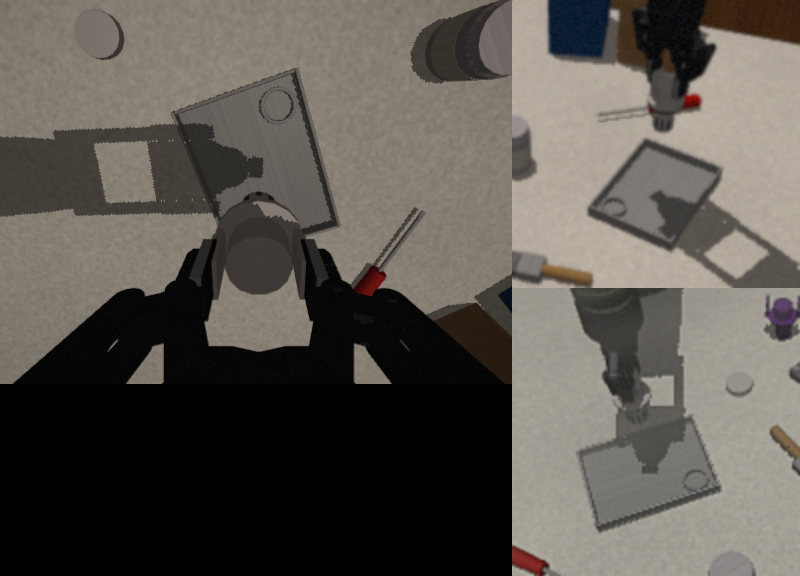

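Tray seen with the ring at wrist (276,104); the filter hangs upright. Computing the tray centre from the rim corners.

```bash
python3 - <<'E'
from h import *
d,e,s=np.load("w5.npy",allow_pickle=True)
W=[onz(d,p,22) for p in [(174,112),(298,69),(338,224)]]; print("W",np.round(W,0)[:,:2].tolist(),(W[0]+W[2])/2)
print([np.linalg.norm(W[i]-W[i+1]).round() for i in (0,1)])
S=[onz(e,p,22) for p in [(153,212),(209,195),(223.5,230),(164,247)]]; print("scene",np.round(S,0)[:,:2].tolist(),np.mean(S,0))
Q=[onz(s,p,22) for p in [(262.8,177),(307.8,195),(336.7,154.4),(295.6,139)]]; print("side",np.round(Q,0)[:,:2].tolist(),np.mean(Q,0))
print("ring",onz(d,(276,104),13),onz(s,(276.5,175),13))
# filter foot bottom pixel in the side and scene crops -> closest point
o1,v1=ray(s,(220+(662-512)/1.8,60+126/1.8)); o2,v2=ray(e,(120+(636-512)/2,130+(415-288)/2))
t=np.linalg.lstsq(np.c_[v1,-v2],o2-o1,rcond=None)[0]; print("foot",o1+v1*t[0],o2+v2*t[1])
E
```

```text
W [[439.0, -106.0], [580.0, -138.0], [538.0, -326.0]] [ 488.49790161 -216.17026082   22.        ]
[np.float64(145.0), np.float64(193.0)]
scene [[402.0, -299.0], [444.0, -113.0], [589.0, -142.0], [539.0, -323.0]] [ 493.55452712 -219.15060044   22.        ]
side [[572.0, -124.0], [433.0, -100.0], [390.0, -290.0], [527.0, -316.0]] [ 480.56004598 -207.56669891   22.        ]
ring [ 542.4988695  -157.98787983   13.        ] [ 539.4659109  -153.52641262   13.        ]
foot [ 487.29497891 -210.42868141  152.27019087] [ 486.47886124 -210.99698035  152.7810783 ]
```

```bash
python3 - <<'E'
from h import *
y=0.2425+np.radians(45.5); o=[np.pi,0,y]; x,yy=486,-217
st=lambda: print(manip.current_tool_pos().round(2),manip.current_wrist_force().round(1),manip.current_ft_torque().round(3),round(manip.current_finger_gap(),3),round(manip.current_time(),2))
manip.servo_line([x,yy,240],o,v=60)
manip.servo_line([x,yy,100],o,v=70); manip.wait(.3); st()
print(manip.servo_line([x,yy,84],o,v=8,stop_force=4)); st()
d=cam("side");e=cam("scene"); 
b=np.zeros((400,800,3),np.uint8); b[:,:400]=cv2.resize(d["img"][60:220,220:380],(400,400)); b[:,400:]=cv2.resize(e["img"][130:274,120:264],(400,400)); cv2.imwrite("pics/both6.png",b[:,:,::-1])
E
```

```text
[ 486.03 -217.02  100.08] [-0.1  0.3 -1.7] [0.041 0.001 0.044] 0.521 24.11
True
[ 485.97 -217.05   90.27] [-0.1 -0.5  3.6] [ 0.039  0.049 -0.035] 0.514 25.32
```

View pics/both6.png

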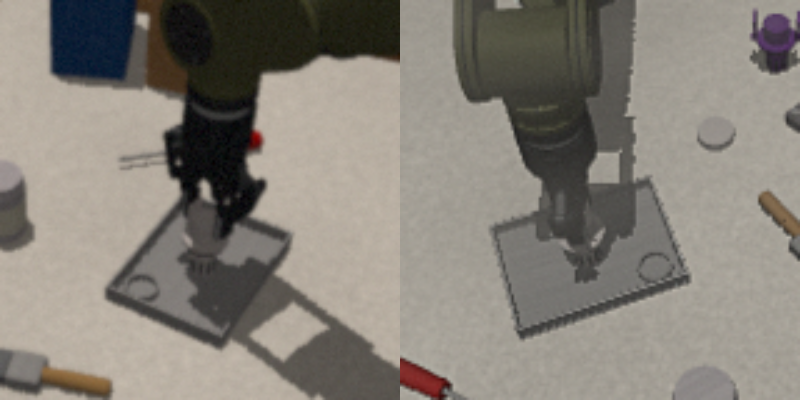

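Contact came at z = 90.3, just as predicted, with the foot on the tray floor and clear of the ring. Releasing.

```bash
python3 - <<'E'
from h import *
y=0.2425+np.radians(45.5); o=[np.pi,0,y]; x,yy=486,-217
for g in (.58,.64,.7,.8,1.0): manip.grip(g)
manip.wait(.3); print(manip.current_finger_gap(),manip.current_finger_force(),manip.current_wrist_force())
manip.servo_line([x,yy,140],o,v=40); manip.servo_line([x,yy,260],o,v=120)
manip.wait(.5);print(manip.current_wrist_force(),manip.current_time())
w=cam("wrist");d=cam("side");e=cam("scene")
b=np.zeros((384,800,3),np.uint8); b[:,:512]=w["img"]; b[:192,512:]=cv2.resize(d["img"][60:220,200:440],(288,192)); b[192:,512:]=cv2.resize(e["img"][130:274,120:336],(288,192)); cv2.imwrite("pics/both7.png",b[:,:,::-1])
E
```

```text
1.0080140620982552 0.0 [ 0.51820559 -0.59170659  0.01864132]
[ 0.63607709 -0.92667702  0.77572885] 30.05
```

View pics/both7.png

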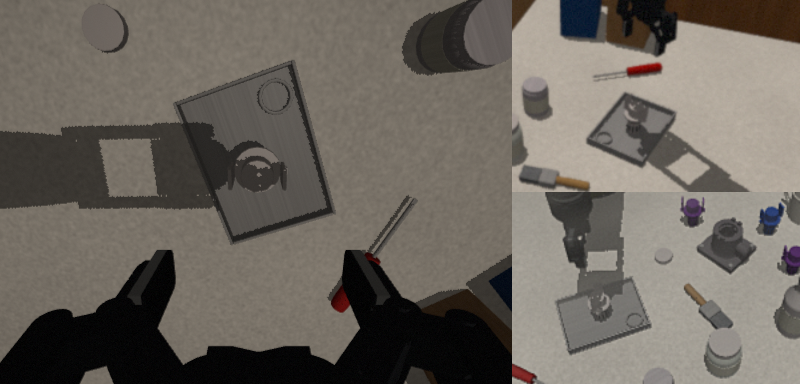

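The filter stands upright in the tray at wrist (258,170), the ring at (274,97) is untouched and the gripper is clear. Handing in.

```bash
python3 -c "
from cell import manip
print(manip.close_job())"
```

```text
the job is handed in; nothing more can be done
None
```

The filter was squeezed, turned anticlockwise to its stop (about 45°), lifted straight out and left standing upright in the drip tray; the job was handed in at about 30 s, and no verdict came back.

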